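# Lock the clamp nut of a paint shaker's can cradle

## Task

The can in the paint shaker's cradle is already clamped by the broad, low clamp nut on the threaded rod. Run the narrower, taller lock nut above it down the rod (clockwise from above) and tighten it firmly against the clamp nut so that the two stay jammed, but do not overtighten it: the clamp nut must not be dragged round and the rod must not be strained. Then stand the loose black thread cap, mouth down, over the end of the rod, let go, and leave the other things on the bench where they are.

Things in the scene. Friction and masses are not known exactly. Their poses are not given: they have to be found in the camera images.
- cradle: Fixed can cradle: grey base plate 250 x 120 x 12 mm carrying a 70 mm tin under a dark flat crossbar (40 mm wide, top 100 mm above the table); a vertical threaded steel rod, 24 mm thick, comes up through the crossbar's end. Origin on the table on the rod's axis (the axis of both nuts); x runs along the base from the rod to the tin (centre at 85 mm) and hinge post (170 mm).
- rod_tip (a point): Centre of the top end of the threaded rod, 172 mm above the table.
- clamp_nut: Clamp nut: broad dark hexagon, 46 mm across flats, lying low on the crossbar (washer between). Origin on the rod's axis at its underside, 103 mm above the table; its top face is 117 mm above the table. Already tight, held by friction only: must not be turned; it is dragged round if the lock nut is turned against it with more than about 0.3 N m.
- clamp_mark (a point): A corner region point of the clamp nut, 22 mm from the axis and 13 mm above its underside: shows whether the clamp nut has been turned (0.15 rad is 3.3 mm).
- lock_nut: Lock nut: bright steel hexagon, 36 mm across flats (41.6 over corners), 26 mm tall, its underside 4 to 6.5 mm above the clamp nut. Origin on the axis at the underside; its x axis is square to a pair of flats, the others follow every 60 degrees. Right-hand thread: it sinks 1.27 mm per rad clockwise. A washer in its underside, 33 mm wide, stands 1 to 3 mm proud (not known exactly) and lands first.
- lock_top (a point): Centre of the lock nut's top face, 26 mm above its underside; the rod stands 22 to 27 mm above it. The nut runs with 0.05 N m of friction, stays where it is left, and meets the clamp nut after about 1.5 to 3.5 rad (more than one grasp). Its torque then climbs over about 0.6 rad: 0.15 N m is just locked, 0.2 well tightened, from about 0.3 it is overtightened.
- cap: Loose black thread cap: round cup 38 mm across, 34 mm tall, about 30 g, standing mouth down on the table. Bore 29.6 mm wide and 24 mm deep, open below: it goes over the rod with 2.8 mm to spare all round and rests with its roof on the rod's end, its rim then 148 mm above the table. Origin at the centre of its mouth, z up through the roof.
- jar: Bystander: small round jar with a white lid, 42 mm across, 55 mm tall; origin at its underside. It and the cap stand on opposite sides of the cradle, either way round.
- tin_a: Bystander: tin with a paper label, 68 mm across, 75 mm tall.
- spare_washer: Bystander: flat steel washer, 51 mm across, 4 mm thick, lying on the table.
- wrench: Bystander: wrench lying on the table.
- spatula: Bystander: stirring spatula lying on the table.
- mix_cup: Bystander: white mixing cup, 76 mm across, 95 mm tall.
- brush: Bystander: paint brush lying on the table.
Things that resemble listed ones, but are neither listed nor needed, are in the scene too. Several things have the shape of the cap; the one meant has the colours described above.

How it is judged:
By the outcome, as a careful person would: the job done as asked, in the order asked, and still so for the second after the job is handed in, with the robot touching nothing.
It also fails if it takes over 72 s, if anything falls off the work surface, if the arm or the gripper's body presses on something with over 40 N, if the wrist force passes 120 N, or if a joint passes its speed limit or range.

## Robot

A 6-joint arm with a two-finger parallel gripper is mounted at the origin on the work surface. World frame = base frame: x ahead of the robot, y to its left, z up, the work surface at z = 0. Lengths are in m, angles in degrees, forces in N, time in s.
With the tool pointing down it reaches from about 0.4 to 0.825 m from the base axis. Payload 7 kg.
Tool frame: the origin (TCP) lies on the centre line of the jaws, within the pads' length; the fingertips stand 11 mm ahead of it and the grasp point (between the pads) lies 8 mm behind it; z points along the fingers, y is the line along which they close (so a half turn about z gives the same grasp; the last joint's range is limited). The gripper opens to 88 mm and grips with 3 to 60 N. Pads are 19 mm wide; open, the fingers measure 130 mm over their backs; the gripper's body (78 mm by 193 mm) begins 47 mm behind the grasp point.
Start: joints at [86.236, 20.546, 0.682, 0, -70.136, -16.507], TCP at [0.234, 0.633, 0.238] pointing down, gripper open.
Joint ranges: [-176.03, 176.03], [-82.01, 121.73], [-58.28, 71.71], [-173.87, 95.51], [-174.79, -0.11], [-173.66, 173.66]. Speed limits (degrees/s): [136.94, 136.94, 172.46, 180, 180, 180].

## Interface

Orientations are given as [roll, pitch, yaw] about the fixed x, y, z axes, in that order (R = Rz(yaw) Ry(pitch) Rx(roll)).
In Python, from plant import r, capture, camera_model, job gives the robot as it stands.
- The arm moves only by the tool drive_tool, never from a script. Its argument "increments" is a list that holds one entry, the list of rows, each a list of 5 numbers: the gripper's target within -1 to 1 (fully open at 1, half-way at 0, shut at -1), then the shift along the tool's x, y, z scaled (see below), then the turn about the tool's z scaled (see below). In form: [[[gripper, tx, ty, tz, roll], ...]]. A call has 1 to 5 rows; each row is the pose to reach, as a shift and turn from the pose commanded when the call began, along the tool's axes at that moment, turning the shorter way round; what a row does not reach only later rows make up. The controller multiplies each number of a shift by 120 mm and each number of a turn by 360 degrees. A row lasts 1/8 s, in which the tool goes at most 62.5 mm and 10.7 degrees, less where a joint would pass 70% of its speed; a pose out of reach is approached as far as the arm can. A call with a number of a shift or a turn outside -1 to 1 is refused whole. A call with a gripper value outside its range is refused whole. The fingers move at their own pace and stop on an object; "squeeze" is the grip in N (left out, the last holds). Time passes only in rows, so rows that repeat a pose let the fingers close. It gives the time, the measured TCP pose, the force, the opening and the grip force at its end, in the units of the state.
- r.get_state(): the state, without advancing time (a new reading comes with each control period).
- capture(name): name is "scene" or "top" or "wrist"; returns the picture (384x512x3 uint8, red, green, blue); there is no depth.
- camera_model(name): a dict with "camera_matrix" (3x3 intrinsics, pixels), "rvec" (rotation vector, rad) and "tvec" (3), from world to camera coordinates, as OpenCV has them. Camera axes: x right, y down, z forward; pixel columns grow to the right and rows downward; lengths in m; the calibration is good to about 2 mm. A picture is of the moment at which its call begins: read the wrist's pose just before it. camera_model takes no time and is no camera call; for the wrist camera it gives the pose at the moment of the call.
- job.close_job(): hands the job in; it is judged then, once.
The state is a dict: "time_s": time; "joints": joint angles; "qd": joint speeds; "joint_torque": joint torques, N m; "tcp_pos": TCP position; "eef_rot": TCP orientation; "contact_force": force on the tool from outside, world axes, zero at the start; "moment": the same for the moment, N m; "gripper_width": finger opening in m; "gripper_force": force on a finger pad.
Only numpy, scipy, OpenCV 4.12 (cv2) and the standard library are available. Lean on these libraries where they do the work, as an engineer would, in place of code of your own. Each camera call takes 0.05 s, during which the arm holds its last target. There are 200 camera calls.

## Working session

There is one attempt and no reset: what is moved stays moved. The work goes in short steps, Python scripts to look and compute and a tool call to move; the robot and the scene stay as the last step left them, time stands still between calls to the robot, and variables do not carry over. Pictures are saved under pics/ and viewed, at most 10 in all, crops included, and the job is handed in when it is done.

Besides the shell and the picture viewer there is one more tool, called after "Emit:" as name(argument=value, ...) on one line, values as JSON. drive_tool: Moves the arm, as the interface text tells. Its arguments: {"type":"object","properties":{"increments":{"type":"array"},"squeeze":{"type":"number"}},"required":["increments"]}

```bash
mkdir -p pics
cat > h.py <<'E'
import numpy as np, cv2
from plant import r, capture, camera_model, job
def cam(n):
    m=camera_model(n); K=np.array(m["camera_matrix"],float); R=cv2.Rodrigues(np.array(m["rvec"],float))[0]; t=np.array(m["tvec"],float).ravel(); return K,R,t
def ray(c,uv):
    K,R,t=c; d=R.T@np.linalg.solve(K,[uv[0],uv[1],1.]); return -R.T@t,d
def onz(c,uv,z):
    o,d=ray(c,uv); return o+d*(z-o[2])/d[2]
def proj(c,p):
    K,R,t=c; q=K@(R@np.array(p,float)+t); return q[:2]/q[2]
def save(n,im,box=None,s=1):
    if box: im=im[box[1]:box[3],box[0]:box[2]]
    cv2.imwrite("pics/"+n,cv2.resize(im[:,:,::-1],None,fx=s,fy=s,interpolation=cv2.INTER_CUBIC))
E
python3 - <<'E'
from h import *
a=capture("scene");b=capture("top")
np.save("s.npy",a);np.save("t.npy",b)
save("a.png",a,s=1.56);save("b.png",b,s=1.56)
for n in("scene","top"):
    c=cam(n);print(n,ray(c,(256,192)),c[0][0,0])
print(r.get_state())
E
```

```text
scene (array([ 1.13481268, -1.02173696,  1.11637827]), array([-0.38577481,  0.66299803, -0.6415901 ])) 489.06170040218524
top (array([ 0.28739719, -0.01351757,  1.1822918 ]), array([ 0.23426693,  0.04035719, -0.97153044])) 353.5479351505574
{'time_s': 0.1, 'joints': array([ 8.62345173e+01,  2.05874614e+01,  6.39370163e-01, -1.65781233e-02,
       -7.01361644e+01, -1.65067563e+01]), 'qd': array([-0.05020176, -0.11953986,  0.06288589,  0.04358569, -0.00064118,
        0.00787215]), 'joint_torque': array([-8.14312807e-04, -5.84162879e+01,  2.93752849e+01,  7.01546788e+00,
        1.01720323e-02, -4.87696207e-05]), 'tcp_pos': array([0.23376151, 0.63278527, 0.23672118]), 'eef_rot': array([ 1.79914788e+02, -8.99840016e-03, -2.02778768e+01]), 'contact_force': array([-0.22648873, -0.24390286,  0.2624588 ]), 'moment': array([ 0.01194404, -0.02426721,  0.00751553]), 'gripper_force': 0.0, 'gripper_width': 0.08754024219053316}
```

View pics/a.png

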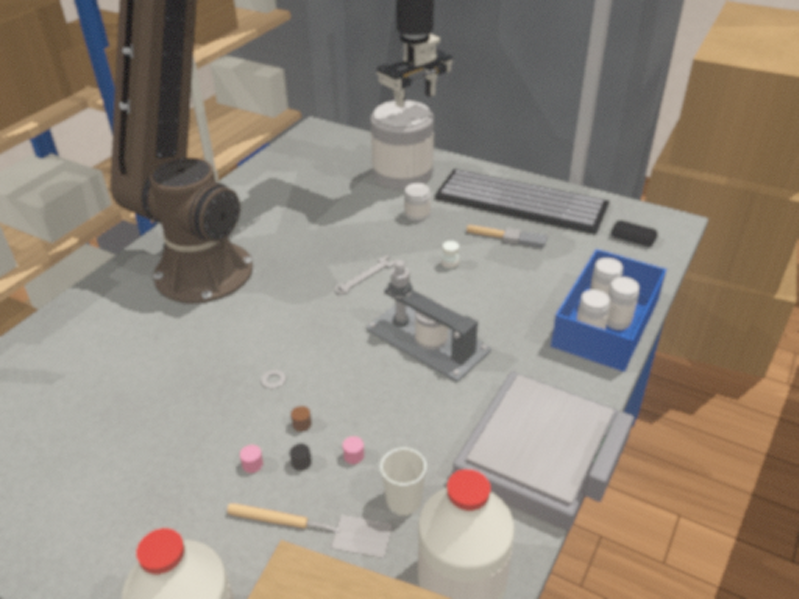

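View pics/b.png

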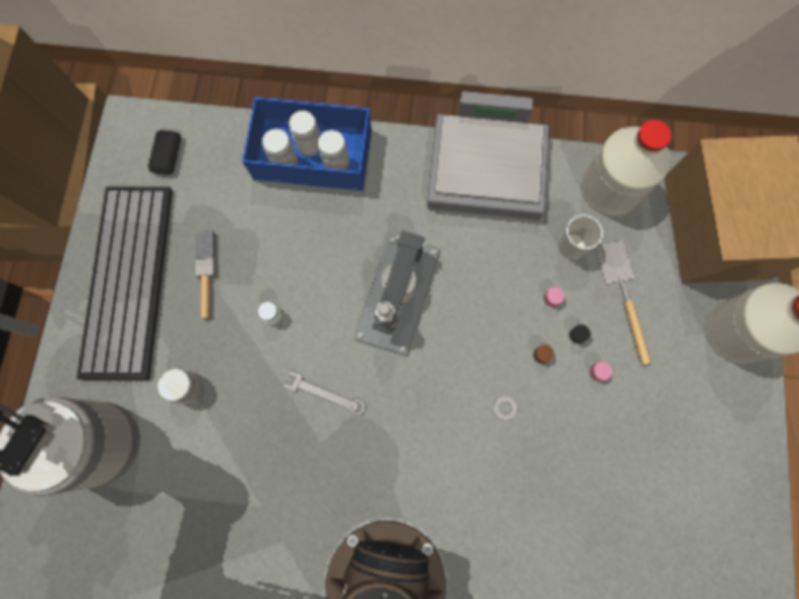

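The top view (800 px wide) shows the rod and nuts at about (385,312). Four things have the cap's shape: black (580,334), brown (544,354), and pink at (555,296) and (602,371). I choose the black one, which is at (300,457) in the scene view. Next I measure it and check it in a close crop.

Run:
```python
from h import *
a=np.load("s.npy");b=np.load("t.npy")
def blob(im,box):
    x0,y0,x1,y1=box;g=im[y0:y1,x0:x1].max(2);m=(g<70).astype(np.uint8)
    n,l,s,c=cv2.connectedComponentsWithStats(m)
    i=1+np.argmax(s[1:,4]);return c[i]+[x0,y0],s[i],
ct,cs=cam("top"),cam("scene")
k,s=blob(b,(362,204,381,224));print(k,s,"cap top",onz(ct,k,.02))
k2,s2=blob(a,(182,282,203,303));print(k2,s2,"cap scene",onz(cs,k2,.017))
for z in(.172,.143):print(z,onz(ct,(385/1.5625,312/1.5625),z))
A=cv2.resize(b[120:240,220:320],None,fx=4,fy=4,interpolation=2);B=cv2.resize(b[170:250,330:400],(420,480),interpolation=2)
save("c.png",np.hstack([A,B[:, :380]]))
```

```text
[371.31730769 214.        ] [  4   5  12  11 104] cap top [ 0.5343462  -0.35628505  0.02      ]Traceback (most recent call last):
  File "<stdin>", line 9, in <module>
  File "<stdin>", line 6, in blob
    return _wrapfunc(a, 'argmax', axis=axis, out=out, **kwds)
    return bound(*args, **kwds)
ValueError: attempt to get argmax of an empty sequence
```

Run:
```python
from h import *
a=np.load("s.npy");b=np.load("t.npy")
ct,cs=cam("top"),cam("scene")
print(proj(cs,(.534,-.356,.017)))
for z in(.172,.143):print(z,onz(ct,(385/1.5625,308/1.5625),z), proj(cs,onz(ct,(385/1.5625,308/1.5625),z))*1.5625)
A=cv2.resize(b[120:240,220:320],None,fx=4,fy=4,interpolation=2);B=cv2.resize(b[170:250,330:400],(420,480),interpolation=2)
save("c.png",np.hstack([A,B[:, :380]]))
```

```text
[192.62352685 292.70240878]
0.172 [0.51260837 0.05468219 0.172     ] [401.01128798 264.06193643]
0.143 [0.51907296 0.05663983 0.143     ] [404.41488153 275.65360075]
```

View pics/c.png

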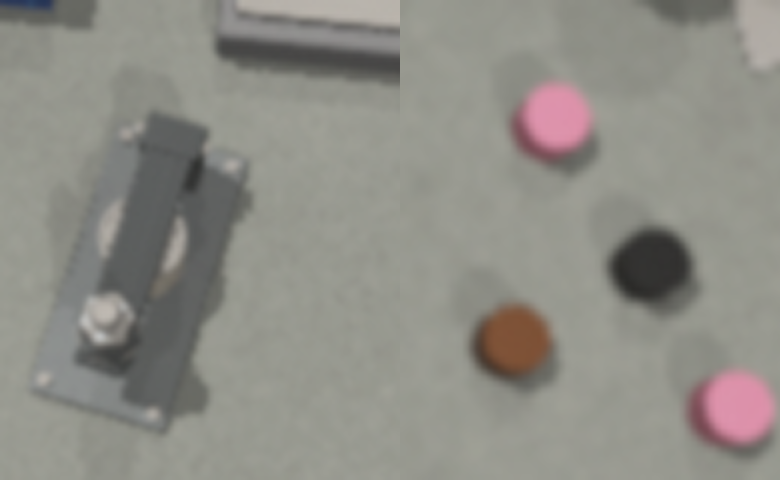

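The crop confirms the black cap at (650,264) in the crop, full-frame (371.7,214), which puts it at (0.534,-0.356). The rod tip is at about (0.512,0.055). I move above the rod for a close look.

Emit:
drive_tool(increments=[[[1, 0.0, 0.0, -0.4, 0], [1, 0.5, 0.5, -0.6, 0], [1, 0.96, 0.93, -0.7, 0], [1, 0.96, 0.93, -0.7, 0]]])

```text
time_s: 0.6
tcp_pos: [0.304, 0.4864, 0.3223]
eef_rot: [-180.0, 0.0, -20.3]
contact_force: [0.7, 0.9, 0.2]
gripper_width: 0.0878
gripper_force: 0.0
```

Emit:
drive_tool(increments=[[[1, 0.33, 0.33, 0, 0], [1, 0.66, 0.66, 0, 0], [1, 0.96, 0.93, 0, 0], [1, 0.96, 0.93, 0, 0]]])

```text
time_s: 1.1
tcp_pos: [0.3735, 0.3413, 0.3219]
eef_rot: [-180.0, -0.0, -20.4]
contact_force: [-0.1, 1.7, 0.4]
gripper_width: 0.0874
gripper_force: 0.0
```

Emit:
drive_tool(increments=[[[1, 0.33, 0.33, 0, 0], [1, 0.66, 0.66, 0, 0], [1, 0.96, 0.93, 0, 0], [1, 0.96, 0.93, 0, 0]]])

```text
time_s: 1.6
tcp_pos: [0.4428, 0.1976, 0.3213]
eef_rot: [180.0, 0.0, -20.5]
contact_force: [0.5, -0.6, 0.3]
gripper_width: 0.0875
gripper_force: 0.0
```

Emit:
drive_tool(increments=[[[1, 0.33, 0.33, 0, 0], [1, 0.66, 0.66, 0, 0], [1, 0.96, 0.93, 0, 0], [1, 0.96, 0.93, 0, 0]]])

```text
time_s: 2.1
tcp_pos: [0.5123, 0.0535, 0.3208]
eef_rot: [179.9, 0.1, -20.4]
contact_force: [-0.1, 0.5, 1.4]
gripper_width: 0.0873
gripper_force: 0.0
```

```bash
cat >> h.py <<'E'
def st(p=True):
    s=r.get_state()
    if p: print(round(s["time_s"],2),"q",np.round(s["joints"],1),"tcp",np.round(s["tcp_pos"],4),"rpy",np.round(s["eef_rot"],2),"F",np.round(s["contact_force"],1),"M",np.round(s["moment"],3),"w",round(s["gripper_width"],4),"gf",round(s["gripper_force"],1))
    return s
def units(target,s=None):
    "shift to world target in tool axes, units of 120 mm"
    from scipy.spatial.transform import Rotation as Ro
    s=s or r.get_state(); R=Ro.from_euler("xyz",s["eef_rot"],degrees=True).as_matrix()
    return np.round(R.T@(np.array(target)-s["tcp_pos"])/.12,3)
E
python3 - <<'E'
from h import *
s=st();c=cam("wrist");im=capture("wrist");np.save("w.npy",im);save("d.png",im,s=1.5)
print(ray(c,(256,192)),proj(c,(.512,.055,.172)),units((.512,.055,.3)))
E
```

```text
2.1 q [ 27.8   2.7 -11.2   0.  -76.1  41.7] tcp [0.5123 0.0535 0.3208] rpy [ 1.7994e+02  5.0000e-02 -2.0450e+01] F [-0.1  0.5  1.4] M [0.05  0.095 0.016] w 0.0873 gf 0.0
(array([0.5840192 , 0.02634297, 0.46867155]), array([-0.2746431 ,  0.10209986, -0.95615652])) [254.26291582 179.54508052] [ 0.    -0.004  0.174]
```

View pics/d.png

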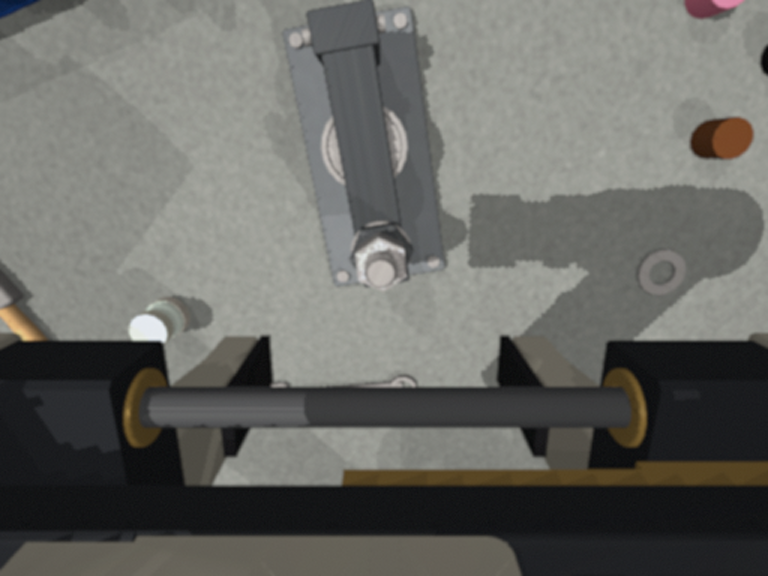

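The rod tip is at (380,268) in the picture, raw (253.3,178.7), against a prediction of (254.3,179.5). I zoom in on the nut to read its hexagon.

Run:
```python
from h import *
im=np.load("w.npy");save("e.png",im,(218,138,290,198),10)
c=cam("wrist");print(onz(c,(253.3,178.7),.172),c[0][0,0])
```

```text
[0.51267036 0.05677097 0.172     ] 297.5043882697274
```

View pics/e.png

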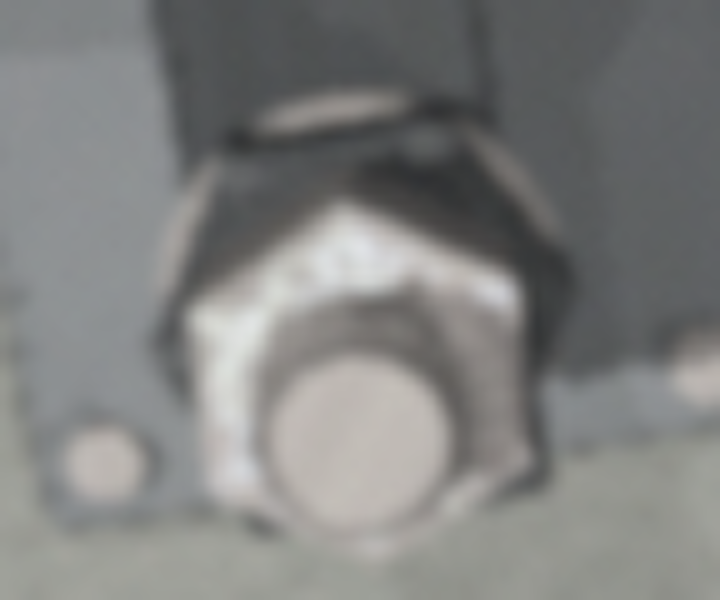

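Run:
```python
from h import *
c=cam("wrist");f=lambda u,v:(218+u/10-.45,138+v/10-.45)
tip=onz(c,f(360,440),.172);print("tip",tip)
P=[(345,200),(522,290),(530,470),(375,550),(207,500),(190,310)]
for z in(.1455,.148,.150):
    X=np.array([onz(c,f(*p),z) for p in P]);m=X.mean(0)
    d=X[:,:2]-m[:2];an=np.degrees(np.arctan2(d[:,1],d[:,0]))
    print(z,m,np.round(np.hypot(*d.T)*1e3,1),np.round(an%60,1))
print(onz(cam("top"),(246.5,197),.172))
s=np.load("s.npy");cs=cam("scene");q=proj(cs,tip);print("scene pred tip",q)
```

```text
tip [0.50973721 0.05759718 0.172     ]
0.1455 [0.50870042 0.058027   0.1455    ] [21.4 21.  21.2 19.  21.8 21. ] [44.3 41.7 43.  44.1 46.2 44.4]
0.148 [0.50927915 0.05779045 0.148     ] [21.2 20.9 21.1 18.9 21.6 20.9] [44.3 41.7 43.  44.1 46.2 44.4]
0.15 [0.50974213 0.0576012  0.15      ] [21.1 20.8 20.9 18.7 21.5 20.7] [44.3 41.7 43.  44.1 46.2 44.4]
[0.51299837 0.05443368 0.172     ]
scene pred tip [256.31187367 168.25533996]
```

Emit:
drive_tool(increments=[[[1, -0.034, -0.025, 0, -0.03], [1, -0.034, -0.025, 0, -0.06], [1, -0.034, -0.025, 0, -0.09], [1, -0.034, -0.025, 0, -0.12], [1, -0.034, -0.025, 0, -0.148]]])

```text
time_s: 2.78
tcp_pos: [0.5083, 0.0609, 0.3214]
eef_rot: [-180.0, 0.0, 33.5]
contact_force: [-0.0, -0.1, 0.0]
gripper_width: 0.0876
gripper_force: 0.0
```

Emit:
drive_tool(increments=[[[1, 0, 0, 0.2, -0.03], [1, 0, 0, 0.2, -0.031], [1, 0, 0, 0.2, -0.031]]])

```text
time_s: 3.15
tcp_pos: [0.5088, 0.0599, 0.2983]
eef_rot: [180.0, -0.0, 44.0]
contact_force: [-0.1, 0.2, 0.4]
gripper_width: 0.0878
gripper_force: 0.0
```

Run:
```python
from h import *
s=st();c=cam("wrist");im=capture("wrist");np.save("w2.npy",im)
u,v=proj(c,(.5095,.0577,.16)).astype(int);print(u,v);b=(u-40,v-32,u+40,v+32);print(b)
save("f.png",im,b,9)
```

```text
3.15 q [ 28.7   3.  -13.9   0.  -73.1 105.3] tcp [0.5088 0.0599 0.2983] rpy [ 1.7997e+02 -2.0000e-02  4.4030e+01] F [-0.1  0.2  0.4] M [-0.069 -0.032 -0.007] w 0.0878 gf 0.0
258 182
(np.int64(218), np.int64(150), np.int64(298), np.int64(214))
```

View pics/f.png

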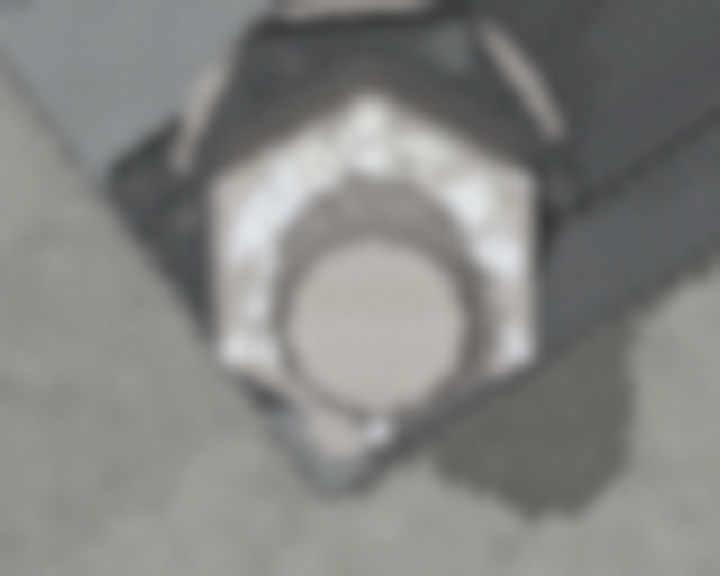

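The rod tip is at crop (377,325), and the hexagon's left and right flats are vertical in the view, so the jaws are aligned with a flat pair.

Run:
```python
from h import *
c=cam("wrist");f=lambda u,v:(218+u/9-.45,150+v/9-.45)
print("tip",onz(c,f(377,325),.172))
P=[(372,90),(538,172),(532,360),(378,440),(222,360),(213,182)]
for z in(.1455,.148,.150):
    X=np.array([onz(c,f(*p),z) for p in P]);m=X.mean(0);d=X[:,:2]-m[:2];an=np.degrees(np.arctan2(d[:,1],d[:,0]))%60
    print(z,m,np.round(np.hypot(*d.T)*1e3,1),np.round(an,1),an.mean())
print(units((.5095,.058,.131)))
```

```text
tip [0.51039103 0.05644377 0.172     ]
0.1455 [0.50999568 0.05582371 0.1455    ] [21.1 21.9 21.4 20.9 21.1 21.4] [45.4 45.7 43.  44.9 45.4 45.1] 44.92628953588267
0.148 [0.51044111 0.056295   0.148     ] [20.9 21.7 21.2 20.7 20.9 21.2] [45.4 45.7 43.  44.9 45.4 45.1] 44.92628953588263
0.15 [0.51079746 0.05667203 0.15      ] [20.7 21.5 21.1 20.6 20.8 21.1] [45.4 45.7 43.  44.9 45.4 45.1] 44.92628953588271
[-0.009  0.013  1.396]
```

Emit:
drive_tool(increments=[[[1, -0.01, 0.024, 0.3, 0], [1, -0.01, 0.024, 0.6, 0], [1, -0.01, 0.024, 0.9, 0], [1, -0.01, 0.024, 0.9, 0]]])

```text
time_s: 3.7
tcp_pos: [0.5087, 0.0557, 0.1881]
eef_rot: [-179.9, 0.2, 44.1]
contact_force: [-0.2, 0.1, -0.2]
gripper_width: 0.0874
gripper_force: 0.0
```

Run:
```python
from h import *
st();print(units((.510,.057,.132)))
```

```text
3.7 q [ 28.3   7.6 -23.6  -0.  -59.1 105.8] tcp [0.5087 0.0557 0.1881] rpy [-179.92    0.22   44.05] F [-0.2  0.1 -0.2] M [-0.067 -0.146  0.003] w 0.0874 gf 0.0
[0.017 0.001 0.468]
```

Emit:
drive_tool(increments=[[[1, 0.005, 0.0, 0.3, 0], [1, 0.005, 0.0, 0.46, 0], [1, 0.005, 0.0, 0.46, 0], [1, 0.005, 0.0, 0.46, 0]]])

```text
time_s: 4.2
tcp_pos: [0.5116, 0.057, 0.1364]
eef_rot: [179.9, -0.1, 44.2]
contact_force: [-0.9, -0.4, 0.3]
gripper_width: 0.0877
gripper_force: 0.0
```

Run:
```python
from h import *
st();print(units((.510,.057,.132)))
```

```text
4.2 q [ 28.3  10.7 -27.4   0.  -51.7 105.9] tcp [0.5116 0.057  0.1364] rpy [ 1.7993e+02 -1.4000e-01  4.4170e+01] F [-0.9 -0.4  0.3] M [-0.058 -0.036 -0.011] w 0.0877 gf 0.0
[-0.01  -0.009  0.036]
```

Emit:
drive_tool(increments=[[[0.3, -0.006, -0.004, 0.025, 0], [-0.4, -0.006, -0.004, 0.025, 0], [-0.4, -0.006, -0.004, 0.025, 0], [-0.4, -0.006, -0.004, 0.025, 0], [-0.4, -0.006, -0.004, 0.025, 0]]], squeeze=15)

```text
time_s: 4.82
tcp_pos: [0.5094, 0.0564, 0.1314]
eef_rot: [180.0, 0.0, 44.2]
contact_force: [-0.2, -1.0, 1.1]
gripper_width: 0.043
gripper_force: 0.0
```

Run:
```python
from h import *
st()
```

```text
4.83 q [ 28.3  11.  -27.9   0.  -51.1 105.9] tcp [0.5094 0.0564 0.1314] rpy [180.     0.    44.17] F [-0.2 -1.   1.1] M [-0.065 -0.052  0.005] w 0.043 gf 0.0
```

Emit:
drive_tool(increments=[[[-0.5, 0, 0, 0, 0], [-0.5, 0, 0, 0, 0], [-0.5, 0, 0, 0, 0]]])

```text
time_s: 5.2
tcp_pos: [0.5095, 0.0563, 0.1314]
eef_rot: [180.0, -0.0, 44.2]
contact_force: [0.7, -0.4, -0.6]
gripper_width: 0.0358
gripper_force: 15.0
```

Run:
```python
from h import *
st()
```

```text
5.2 q [ 28.3  11.  -27.9   0.  -51.1 105.9] tcp [0.5095 0.0563 0.1314] rpy [179.99  -0.    44.17] F [ 0.7 -0.4 -0.6] M [-0.415 -0.296  0.017] w 0.0358 gf 15.0
```

Emit:
drive_tool(increments=[[[-0.5, 0, 0, 0.002, 0.029], [-0.5, 0, 0, 0.004, 0.058], [-0.5, 0, 0, 0.006, 0.087], [-0.5, 0, 0, 0.006, 0.087]]])

```text
time_s: 5.7
tcp_pos: [0.5092, 0.0568, 0.1307]
eef_rot: [-180.0, 0.0, 12.9]
contact_force: [-2.6, 3.4, 2.0]
gripper_width: 0.0358
gripper_force: 15.0
```

Run:
```python
from h import *
st()
```

```text
5.7 q [ 28.3  11.  -28.   -0.1 -51.   74.6] tcp [0.5092 0.0568 0.1307] rpy [-179.96    0.     12.91] F [-2.6  3.4  2. ] M [ 1.45   0.981 -0.035] w 0.0358 gf 15.0
```

Emit:
drive_tool(increments=[[[-0.5, 0, -0.003, 0.001, 0.029], [-0.5, 0, -0.003, 0.002, 0.058], [-0.5, 0, -0.003, 0.003, 0.087], [-0.5, 0, -0.003, 0.003, 0.087]]])

```text
time_s: 6.2
tcp_pos: [0.5092, 0.0575, 0.13]
eef_rot: [-179.9, 0.0, -18.3]
contact_force: [-1.6, 4.7, -0.8]
gripper_width: 0.0357
gripper_force: 15.0
```

Run:
```python
from h import *
st()
```

```text
6.2 q [ 28.4  11.  -28.   -0.1 -50.9  43.3] tcp [0.5092 0.0575 0.13  ] rpy [-1.7994e+02  3.0000e-02 -1.8350e+01] F [-1.6  4.7 -0.8] M [1.995 0.591 0.032] w 0.0357 gf 15.0
```

Emit:
drive_tool(increments=[[[-0.5, 0, -0.006, 0, 0.029], [-0.5, 0, -0.006, 0, 0.044], [-0.5, 0, -0.006, 0, 0.044]]])

```text
time_s: 6.58
tcp_pos: [0.5093, 0.0578, 0.1297]
eef_rot: [-180.0, 0.0, -34.1]
contact_force: [0.5, 4.9, -6.1]
gripper_width: 0.0361
gripper_force: 15.0
```

Run:
```python
from h import *
st()
```

```text
6.58 q [ 28.4  11.1 -28.   -0.1 -50.9  27.5] tcp [0.5093 0.0578 0.1297] rpy [-1.7999e+02  5.0000e-02 -3.4080e+01] F [ 0.5  4.9 -6.1] M [ 1.725 -0.112 -0.036] w 0.0361 gf 15.0
```

Emit:
drive_tool(increments=[[[-0.2, 0, 0, 0, 0], [-0.1, -0.002, -0.003, 0, 0], [-0.5, -0.002, -0.003, 0, 0], [-0.5, -0.002, -0.003, 0, 0], [-0.5, -0.002, -0.003, 0, 0]]])

```text
time_s: 7.2
tcp_pos: [0.5099, 0.0576, 0.1307]
eef_rot: [-180.0, -0.0, -34.3]
contact_force: [0.3, -1.9, 1.4]
gripper_width: 0.036
gripper_force: 15.0
```

Run:
```python
from h import *
st()
```

```text
7.2 q [ 28.4  11.  -27.9   0.  -51.   27.3] tcp [0.5099 0.0576 0.1307] rpy [-1.7999e+02 -4.0000e-02 -3.4280e+01] F [ 0.3 -1.9  1.4] M [-0.378 -0.249  0.061] w 0.036 gf 15.0
```

Emit:
drive_tool(increments=[[[-0.5, 0, 0, 0.0, 0.015], [-0.5, 0, 0, 0.0, 0.03], [-0.5, 0, 0, 0.0, 0.03]]])

```text
time_s: 7.58
tcp_pos: [0.5099, 0.0577, 0.1304]
eef_rot: [-180.0, -0.0, -45.1]
contact_force: [2.2, -1.1, -0.1]
gripper_width: 0.0356
gripper_force: 15.0
```

Run:
```python
from h import *
st()
```

```text
7.58 q [ 28.4  11.1 -28.    0.  -51.   16.5] tcp [0.5099 0.0577 0.1304] rpy [-1.7998e+02 -3.0000e-02 -4.5060e+01] F [ 2.2 -1.1 -0.1] M [-0.543 -0.844 -0.075] w 0.0356 gf 15.0
```

```bash
sed -i 's/"M",np/"t6",np.round(s["joint_torque"][3:],4),"M",np/' h.py
python3 - <<'E'
from h import *
st()
E
```

```text
7.58 q [ 28.4  11.1 -28.    0.  -51.   16.5] tcp [0.5099 0.0577 0.1304] rpy [-1.7998e+02 -3.0000e-02 -4.5060e+01] F [ 2.2 -1.1 -0.1] t6 [ 5.0708 -0.3904 -0.7426] M [-0.543 -0.844 -0.075] w 0.0356 gf 15.0
```

Emit:
drive_tool(increments=[[[-0.5, 0, 0, 0.0, 0.014], [-0.5, 0, 0, 0.0, 0.028]]])

```text
time_s: 7.82
tcp_pos: [0.5099, 0.0578, 0.1302]
eef_rot: [-180.0, -0.0, -55.2]
contact_force: [3.8, -0.9, -3.7]
gripper_width: 0.0361
gripper_force: 15.0
```

Run:
```python
from h import *
st()
```

```text
7.83 q [ 28.4  11.1 -28.    0.  -50.9   6.4] tcp [0.5099 0.0578 0.1302] rpy [-1.7997e+02 -2.0000e-02 -5.5200e+01] F [ 3.8 -0.9 -3.7] t6 [ 5.1358 -0.9117  1.1247] M [-0.457 -1.348  0.024] w 0.0361 gf 15.0
```

Emit:
drive_tool(increments=[[[-0.5, 0, 0, 0.0, 0.0], [-0.5, 0, 0, 0.0, 0.0]]])

```text
time_s: 8.07
tcp_pos: [0.5099, 0.0578, 0.1302]
eef_rot: [-180.0, -0.0, -55.0]
contact_force: [4.6, -2.0, -4.8]
gripper_width: 0.036
gripper_force: 15.0
```

Run:
```python
from h import *
st()
```

```text
8.07 q [ 28.4  11.1 -28.    0.  -50.9   6.5] tcp [0.5099 0.0578 0.1302] rpy [-1.7997e+02 -2.0000e-02 -5.5020e+01] F [ 4.6 -2.  -4.8] t6 [ 4.8722 -1.2237  0.1036] M [-0.69  -1.855 -0.069] w 0.036 gf 15.0
```

```bash
cat >> h.py <<'E'
def avg(n=6):
    L=[]
    for i in range(n):
        capture("wrist");s=r.get_state();L.append(np.r_[s["joint_torque"][5],s["moment"],s["contact_force"],s["eef_rot"][2]])
    L=np.array(L);print("t",round(s["time_s"],2),"t6,M,F,yaw",np.round(L.mean(0),3),"sd t6,Mz",np.round(L.std(0)[[0,3]],3),"w",round(s["gripper_width"],4),"z",round(s["tcp_pos"][2],4))
E
python3 - <<'E'
from h import *
avg()
E
```

```text
t 8.38 t6,M,F,yaw [ 3.2000e-02 -7.1900e-01 -1.8630e+00 -7.0000e-03  4.6160e+00 -2.2990e+00
 -4.6350e+00 -5.5035e+01] sd t6,Mz [0.013 0.051] w 0.0361 z 0.1302
```

Emit:
drive_tool(increments=[[[-0.5, 0, -0.002, 0.0, 0.014], [-0.5, 0, -0.002, 0.0, 0.028], [-0.5, 0, -0.002, 0.0, 0.028]]])

```text
time_s: 8.75
tcp_pos: [0.51, 0.0579, 0.13]
eef_rot: [-180.0, -0.0, -65.2]
contact_force: [5.8, -2.9, -6.6]
gripper_width: 0.0359
gripper_force: 15.0
```

Run:
```python
from h import *
avg()
```

```text
t 9.05 t6,M,F,yaw [ 4.0000e-03 -8.1300e-01 -2.0900e+00 -4.4000e-02  5.7250e+00 -2.2950e+00
 -6.4640e+00 -6.5125e+01] sd t6,Mz [0.06 0.02] w 0.0362 z 0.13
```

Emit:
drive_tool(increments=[[[-0.1, 0.001, -0.003, 0, 0], [-0.1, 0.001, -0.003, 0, 0], [-0.5, 0.001, -0.003, 0, 0], [-0.5, 0.001, -0.003, 0, 0], [-0.5, 0.001, -0.003, 0, 0]]])

```text
time_s: 9.68
tcp_pos: [0.51, 0.0581, 0.1303]
eef_rot: [180.0, 0.0, -65.3]
contact_force: [-1.6, 0.8, 1.1]
gripper_width: 0.0361
gripper_force: 15.0
```

Emit:
drive_tool(increments=[[[-0.5, 0, 0, 0.0, 0.014], [-0.5, 0, 0, 0.001, 0.028], [-0.5, 0, 0, 0.001, 0.028]]])

```text
time_s: 10.05
tcp_pos: [0.5101, 0.0581, 0.1301]
eef_rot: [-180.0, 0.0, -75.3]
contact_force: [-0.7, 1.9, -0.8]
gripper_width: 0.036
gripper_force: 15.0
```

Run:
```python
from h import *
avg(4)
```

```text
t 10.25 t6,M,F,yaw [-4.3000e-02  5.8500e-01 -2.0000e-03 -3.4000e-02  7.9000e-02  1.4740e+00
 -8.8600e-01 -7.5254e+01] sd t6,Mz [0.113 0.016] w 0.0354 z 0.1301
```

Emit:
drive_tool(increments=[[[-0.5, 0, 0, 0.0, 0.014], [-0.5, 0, 0, 0.001, 0.028], [-0.5, 0, 0, 0.001, 0.028]]])

```text
time_s: 10.62
tcp_pos: [0.5103, 0.0581, 0.1299]
eef_rot: [-180.0, 0.0, -85.4]
contact_force: [1.3, 1.4, -2.6]
gripper_width: 0.0357
gripper_force: 15.0
```

Run:
```python
from h import *
avg(4)
```

```text
t 10.82 t6,M,F,yaw [-4.300e-02  7.210e-01 -7.390e-01 -3.400e-02  1.813e+00  1.791e+00
 -4.337e+00 -8.531e+01] sd t6,Mz [0.109 0.02 ] w 0.0359 z 0.13
```

Emit:
drive_tool(increments=[[[-0.5, 0, 0, 0.0, 0.014], [-0.5, 0, 0, 0.0, 0.028], [-0.5, 0, 0, 0.0, 0.028]]])

```text
time_s: 11.2
tcp_pos: [0.5104, 0.0581, 0.1298]
eef_rot: [-180.0, 0.0, -95.4]
contact_force: [4.3, 0.8, -8.3]
gripper_width: 0.0361
gripper_force: 15.0
```

Run:
```python
from h import *
avg(4)
```

```text
t 11.4 t6,M,F,yaw [-6.0000e-03  6.1900e-01 -1.9550e+00 -8.2000e-02  4.8660e+00  2.0880e+00
 -9.2050e+00 -9.5363e+01] sd t6,Mz [0.094 0.014] w 0.0363 z 0.1298
```

Emit:
drive_tool(increments=[[[-0.5, 0, 0, 0.0, 0.014], [-0.5, 0, 0, 0.0, 0.028], [-0.5, 0, 0, 0.0, 0.028]]])

```text
time_s: 11.78
tcp_pos: [0.5106, 0.0581, 0.1296]
eef_rot: [-180.0, 0.0, -105.5]
contact_force: [6.8, 1.8, -10.7]
gripper_width: 0.0356
gripper_force: 15.0
```

Run:
```python
from h import *
avg(4)
```

```text
t 11.97 t6,M,F,yaw [ 1.90000e-02  5.05000e-01 -2.47100e+00 -6.20000e-02  6.74500e+00
  6.62000e-01 -1.11320e+01 -1.05451e+02] sd t6,Mz [0.065 0.027] w 0.036 z 0.1296
```

Emit:
drive_tool(increments=[[[-0.1, -0.001, -0.005, 0, 0], [-0.1, -0.001, -0.005, 0, 0], [-0.5, -0.001, -0.005, 0, 0], [-0.5, -0.001, -0.005, 0, 0], [-0.5, -0.001, -0.005, 0, 0]]])

```text
time_s: 12.6
tcp_pos: [0.5106, 0.0578, 0.1303]
eef_rot: [180.0, -0.0, -105.6]
contact_force: [-1.8, -0.2, 3.7]
gripper_width: 0.0357
gripper_force: 15.0
```

Run:
```python
from h import *
avg(5)
```

```text
t 12.85 t6,M,F,yaw [-4.00000e-02 -2.12000e-01  9.89000e-01  2.50000e-02 -2.80400e+00
 -1.12500e+00  5.22400e+00 -1.05582e+02] sd t6,Mz [0.001 0.02 ] w 0.0357 z 0.1303
```

Emit:
drive_tool(increments=[[[-0.5, 0, 0, 0.0, 0.01], [-0.5, 0, 0, 0.0, 0.02], [-0.5, 0, 0, 0.0, 0.02]]])

```text
time_s: 13.22
tcp_pos: [0.5107, 0.0578, 0.1302]
eef_rot: [180.0, -0.0, -112.8]
contact_force: [-3.2, -1.6, 5.2]
gripper_width: 0.0358
gripper_force: 15.0
```

Run:
```python
from h import *
avg(5)
```

```text
t 13.47 t6,M,F,yaw [ 5.20000e-02 -4.76000e-01  8.52000e-01 -1.03000e-01 -2.48100e+00
 -1.38400e+00  5.02800e+00 -1.12718e+02] sd t6,Mz [0.072 0.024] w 0.0356 z 0.1301
```

Emit:
drive_tool(increments=[[[-0.1, 0, 0, -0.01, 0], [-0.1, 0, 0.001, -0.01, 0], [-0.5, 0, 0.001, -0.01, 0], [-0.5, 0, 0.001, -0.01, 0], [-0.5, 0, 0.001, -0.01, 0]]])

```text
time_s: 14.1
tcp_pos: [0.5108, 0.0581, 0.1311]
eef_rot: [-180.0, 0.0, -112.8]
contact_force: [0.8, -0.6, -1.0]
gripper_width: 0.0357
gripper_force: 15.0
```

Run:
```python
from h import *
avg(5)
```

```text
t 14.35 t6,M,F,yaw [-5.10000e-02  2.65000e-01 -7.80000e-01  6.00000e-02  1.89500e+00
  3.10000e-01 -3.23300e+00 -1.12789e+02] sd t6,Mz [0.001 0.022] w 0.0358 z 0.1311
```

Emit:
drive_tool(increments=[[[-0.5, 0, 0, 0.0, 0.01], [-0.5, 0, 0, 0.0, 0.015], [-0.5, 0, 0, 0.0, 0.015]]])

```text
time_s: 14.72
tcp_pos: [0.5108, 0.0581, 0.1311]
eef_rot: [-180.0, 0.0, -118.2]
contact_force: [4.3, 0.3, -6.4]
gripper_width: 0.0356
gripper_force: 15.0
```

Run:
```python
from h import *
avg(5)
```

```text
t 14.97 t6,M,F,yaw [-8.20000e-02  1.24000e-01 -1.85900e+00  4.70000e-02  4.76700e+00
 -1.54000e-01 -8.10600e+00 -1.18162e+02] sd t6,Mz [0.033 0.022] w 0.0361 z 0.1311
```

Emit:
drive_tool(increments=[[[-0.5, 0, 0, 0.0, 0.003], [-0.5, 0, 0, 0.0, 0.006], [-0.5, 0, 0, 0.0, 0.009], [-0.5, 0, 0, 0.0, 0.012], [-0.5, 0, 0, 0.0, 0.015]]])

```text
time_s: 15.6
tcp_pos: [0.5109, 0.058, 0.131]
eef_rot: [-180.0, 0.0, -123.6]
contact_force: [5.3, -0.2, -9.7]
gripper_width: 0.0357
gripper_force: 15.0
```

Run:
```python
from h import *
st();avg(3)
```

```text
15.6 q [ 28.4  11.1 -27.8   0.  -51.1 -62. ] tcp [0.5109 0.058  0.131 ] rpy [-1.7999e+02  1.0000e-02 -1.2358e+02] F [ 5.3 -0.2 -9.7] t6 [ 5.5371 -1.9625 -0.0676] M [ 0.014 -2.309  0.263] w 0.0357 gf 15.0
t 15.75 t6,M,F,yaw [-2.80000e-01 -4.00000e-02 -2.28700e+00  2.28000e-01  6.03700e+00
  1.61000e-01 -9.42800e+00 -1.23597e+02] sd t6,Mz [0.11  0.013] w 0.0362 z 0.131
```

Emit:
drive_tool(increments=[[[-0.5, 0, 0, 0.0, 0.003], [-0.5, 0, 0, 0.0, 0.006], [-0.5, 0, 0, 0.0, 0.009], [-0.5, 0, 0, 0.0, 0.012], [-0.5, 0, 0, 0.0, 0.015]]])

```text
time_s: 16.38
tcp_pos: [0.5109, 0.058, 0.1309]
eef_rot: [-180.0, 0.0, -129.0]
contact_force: [6.6, -0.4, -10.6]
gripper_width: 0.0361
gripper_force: 15.0
```

Run:
```python
from h import *
st();avg(3)
```

```text
16.38 q [ 28.4  11.1 -27.8   0.  -51.1 -67.4] tcp [0.5109 0.058  0.1309] rpy [-179.98    0.   -128.99] F [  6.6  -0.4 -10.6] t6 [ 5.4832 -2.1089  0.0551] M [-0.108 -2.581  0.207] w 0.0361 gf 15.0
t 16.52 t6,M,F,yaw [-1.80000e-01 -1.88000e-01 -2.56400e+00  1.43000e-01  6.55600e+00
  7.30000e-02 -1.07400e+01 -1.29007e+02] sd t6,Mz [0.111 0.045] w 0.0355 z 0.1309
```

Emit:
drive_tool(increments=[[[-0.5, 0, 0, 0.0, 0.002], [-0.5, 0, 0, 0.0, 0.004], [-0.5, 0, 0, 0.0, 0.006]]])

```text
time_s: 16.9
tcp_pos: [0.5109, 0.058, 0.131]
eef_rot: [-180.0, 0.0, -131.1]
contact_force: [6.1, -0.1, -11.6]
gripper_width: 0.0358
gripper_force: 15.0
```

Run:
```python
from h import *
st();avg(6)
```

```text
16.9 q [ 28.4  11.1 -27.8   0.  -51.1 -69.5] tcp [0.5109 0.058  0.131 ] rpy [-1.7998e+02  1.0000e-02 -1.3113e+02] F [  6.1  -0.1 -11.6] t6 [ 5.3845 -2.1513 -0.2279] M [-0.192 -2.596  0.371] w 0.0358 gf 15.0
t 17.2 t6,M,F,yaw [  -0.312   -0.214   -2.654    0.311    6.916   -1.     -10.993 -131.125] sd t6,Mz [0.054 0.039] w 0.0359 z 0.1309
```

Emit:
drive_tool(increments=[[[-0.5, 0, 0, 0.0, -0.004], [-0.5, 0, 0, 0.0, -0.008], [-0.5, 0, 0, 0.0, -0.008]]])

```text
time_s: 17.58
tcp_pos: [0.5109, 0.058, 0.1309]
eef_rot: [-180.0, 0.0, -128.2]
contact_force: [6.1, -1.0, -9.1]
gripper_width: 0.036
gripper_force: 15.0
```

Run:
```python
from h import *
st();avg(4)
```

```text
17.57 q [ 28.4  11.1 -27.8   0.  -51.1 -66.6] tcp [0.5109 0.058  0.1309] rpy [-1.7999e+02  1.0000e-02 -1.2823e+02] F [ 6.1 -1.  -9.1] t6 [ 5.5269 -2.0563 -0.0524] M [-0.132 -2.472  0.237] w 0.036 gf 15.0
t 17.77 t6,M,F,yaw [  -0.2     -0.13    -2.491    0.229    6.341   -0.62   -10.32  -128.242] sd t6,Mz [0.017 0.061] w 0.0358 z 0.1309
```

Emit:
drive_tool(increments=[[[0.3, 0, 0, 0, 0], [0.8, 0, 0, 0, 0], [1, 0, 0, -0.1, 0], [1, 0, 0, -0.5, 0], [1, 0, 0, -0.95, 0]]])

```text
time_s: 18.4
tcp_pos: [0.5101, 0.0577, 0.2471]
eef_rot: [180.0, -0.1, -128.3]
contact_force: [0.9, 0.9, -0.2]
gripper_width: 0.0805
gripper_force: 0.0
```

Emit:
drive_tool(increments=[[[1, 0, 0, -0.5, 0], [1, 0, 0, -0.5, 0], [1, 0, 0, -0.5, 0]]])

```text
time_s: 18.77
tcp_pos: [0.5102, 0.058, 0.3059]
eef_rot: [180.0, 0.1, -128.3]
contact_force: [-0.2, 0.2, 0.0]
gripper_width: 0.0875
gripper_force: 0.0
```

Run:
```python
from h import *
s=st();c=cam("wrist");im=capture("wrist");np.save("w3.npy",im)
u,v=proj(c,(.5102,.0575,.15)).astype(int);b=(u-40,v-32,u+40,v+32);print(b)
save("g.png",im,b,9)
```

```text
18.77 q [ 28.4   2.9 -13.   -0.  -74.1 -66.7] tcp [0.5102 0.058  0.3059] rpy [ 1.8000e+02  6.0000e-02 -1.2828e+02] F [-0.2  0.2  0. ] t6 [ 7.4571e+00 -9.4600e-02  1.7000e-03] M [ 0.108 -0.068 -0.039] w 0.0875 gf 0.0
(np.int64(216), np.int64(145), np.int64(296), np.int64(209))
```

View pics/g.png

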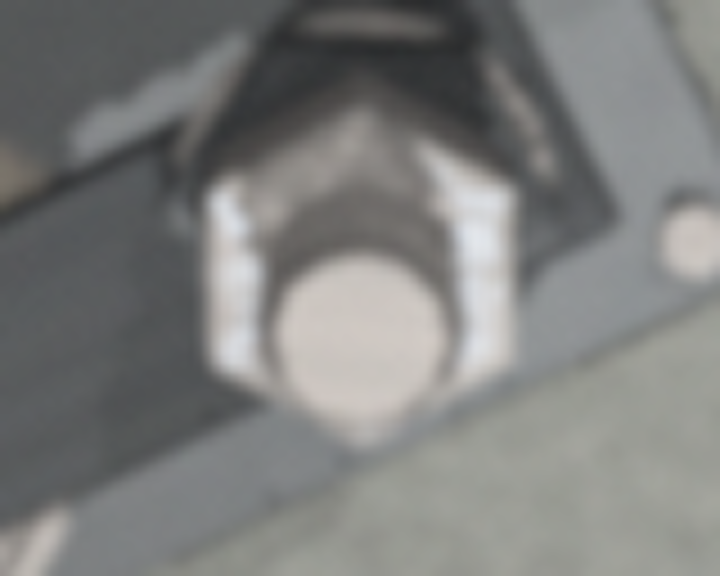

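The lock nut's flats are still vertical in the view, so they stay aligned with the jaws. The clamp nut's upper edge looks undragged. The rod tip is at crop (362,335). Next I work out the cap grasp and its neighbours.

Run:
```python
from h import *
c=cam("wrist");f=lambda u,v:(216+u/9-.45,145+v/9-.45)
print("tip",onz(c,f(362,335),.172))
ct=cam("top");k=np.array([371.6,214.]);C=onz(ct,k,.03)[:2];print(C)
for n,(x,y) in dict(brown=(544,354),pk2=(602,371),pk1=(555,296)).items():
    p=onz(ct,(x/1.5625,y/1.5625),.03)[:2]-C;print(n,np.round(p,3),np.hypot(*p),np.degrees(np.arctan2(p[1],p[0])))
# target: above cap
print(units((.532,-.355,.25)))
```

```text
tip [0.50921529 0.05608211 0.172     ]
[ 0.53232298 -0.35426719]
brown [-0.05   0.075] 0.09033342820921511 123.75150245631721
pk2 [-0.073 -0.047] 0.0865894366585279 -147.13781692079743
pk1 [0.078 0.058] 0.09706570785239646 36.53853671746444
[ 2.586 -2.276  0.458]
```

Emit:
drive_tool(increments=[[[1, 0.2, -0.18, 0, -0.029], [1, 0.4, -0.36, 0, -0.058], [1, 0.6, -0.54, 0, -0.088], [1, 0.86, -0.76, 0, -0.118], [1, 0.86, -0.76, 0, -0.147]]])

```text
time_s: 19.45
tcp_pos: [0.5174, -0.0817, 0.3037]
eef_rot: [179.8, 0.0, -75.2]
contact_force: [0.3, 0.5, -0.1]
gripper_width: 0.0876
gripper_force: 0.0
```

Emit:
drive_tool(increments=[[[1, 0.25, 0.05, 0, -0.029], [1, 0.5, 0.1, 0, -0.058], [1, 0.75, 0.16, 0, -0.088], [1, 0.99, 0.21, 0, -0.118], [1, 0.99, 0.21, 0, -0.147]]])

```text
time_s: 20.08
tcp_pos: [0.5231, -0.2024, 0.3034]
eef_rot: [179.9, 0.2, -22.2]
contact_force: [-0.2, -0.2, 0.8]
gripper_width: 0.0872
gripper_force: 0.0
```

Emit:
drive_tool(increments=[[[1, 0.15, 0.3, 0, -0.02], [1, 0.3, 0.6, 0, -0.033], [1, 0.46, 0.98, 0, -0.033], [1, 0.46, 0.98, 0, -0.033]]])

```text
time_s: 20.58
tcp_pos: [0.529, -0.333, 0.3027]
eef_rot: [-180.0, 0.3, -10.7]
contact_force: [-0.2, 0.3, -0.5]
gripper_width: 0.0881
gripper_force: 0.0
```

Run:
```python
from h import *
st();c=cam("wrist");im=capture("wrist");np.save("w4.npy",im)
print(proj(c,(.532,-.355,.034)))
m=(im.max(2)<60).astype(np.uint8);n,l,s,ce=cv2.connectedComponentsWithStats(m)
for i in range(1,n):
    if 60<s[i,4]<4000: print(s[i],ce[i],onz(c,ce[i],.02))
print(units((.533,-.355,.25)))
```

```text
20.57 q [-14.3  14.1   0.1   0.  -76.2  93.6] tcp [ 0.529  -0.333   0.3027] rpy [-179.99    0.26  -10.74] F [-0.2  0.3 -0.5] t6 [7.5012 0.0824 0.5329] M [0.053 0.025 0.011] w 0.0881 gf 0.0
[270.75245522 151.88532525]
[ 0 89  6 21 87] [  1.82758621 101.06896552] [ 0.66915965 -0.00117291  0.02      ]
[259 136  25  27 543] [270.91160221 148.9281768 ] [ 0.53376486 -0.35621101  0.02      ]
[  8 202  18  20 199] [ 18.49246231 211.51256281] [0.51116357 0.04363933 0.02      ]
[0.069 0.185 0.441]
```

Emit:
drive_tool(increments=[[[1, 0.07, 0.18, 0.3, 0], [1, 0.07, 0.18, 0.7, 0], [1, 0.07, 0.18, 1.0, 0], [1, 0.07, 0.18, 1.0, 0]]])

```text
time_s: 21.12
tcp_pos: [0.5325, -0.3517, 0.1818]
eef_rot: [-179.9, 0.4, -10.5]
contact_force: [-0.2, -0.1, 0.0]
gripper_width: 0.0875
gripper_force: 0.0
```

Run:
```python
from h import *
st();c=cam("wrist");im=capture("wrist")
g=im[:250];m=(g.max(2)<60).astype(np.uint8);n,l,s,ce=cv2.connectedComponentsWithStats(m)
for i in range(1,n):
    if 300<s[i,4]<9000 and abs(ce[i][0]-256)<80: print(s[i],ce[i],onz(c,ce[i],.023))
print(proj(c,(.5335,-.3555,.023)),units((.5335,-.3555,.016)))
save("h.png",im,s=1.5)
```

```text
21.12 q [-16.   19.6  -8.3  -0.  -62.6  95.5] tcp [ 0.5325 -0.3517  0.1818] rpy [-179.92    0.4   -10.52] F [-0.2 -0.1  0. ] t6 [ 6.094e+00  6.776e-01 -4.300e-03] M [-0.045  0.017 -0.029] w 0.0875 gf 0.0
[ 242  153   36   40 1133] [259.37511033 172.97969991] [ 0.53438005 -0.35581434  0.023     ]
[259.2329145  173.82742456] [0.005 0.025 1.404]
```

View pics/h.png

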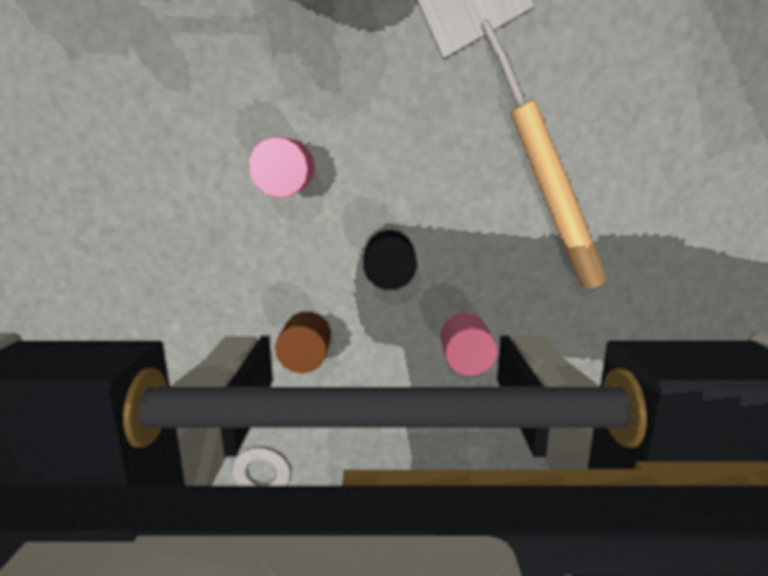

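The black cap is centred at (390,260), brown is at (303,342), and pink at (280,167) and (470,345). The finger paths are clear, so I descend.

Emit:
drive_tool(increments=[[[1, 0.008, 0.026, 0.4, 0], [1, 0.008, 0.026, 0.8, 0], [1, 0.008, 0.026, 1.0, 0], [1, 0.008, 0.026, 1.0, 0]]])

```text
time_s: 21.68
tcp_pos: [0.5349, -0.3563, 0.0654]
eef_rot: [180.0, 0.1, -10.5]
contact_force: [-0.3, 0.2, -0.1]
gripper_width: 0.0874
gripper_force: 0.0
```

Emit:
drive_tool(increments=[[[0.4, 0, 0, 0.25, 0], [0, 0, 0, 0.38, 0], [0, 0, 0, 0.38, 0], [0, 0, 0, 0.38, 0]]])

```text
time_s: 22.18
tcp_pos: [0.5358, -0.357, 0.0211]
eef_rot: [180.0, -0.1, -10.5]
contact_force: [1.1, 0.5, -0.4]
gripper_width: 0.0533
gripper_force: 0.0
```

Run:
```python
from h import *
st();print(units((.534,-.3557,.016)))
```

```text
22.18 q [-16.3  29.2 -17.1   0.  -43.5  95.8] tcp [ 0.5358 -0.357   0.0211] rpy [ 1.7997e+02 -1.0000e-01 -1.0530e+01] F [ 1.1  0.5 -0.4] t6 [ 4.965e+00  5.410e-02 -5.000e-04] M [-0.005 -0.007 -0.031] w 0.0533 gf 0.0
[-0.016 -0.008  0.043]
```

Emit:
drive_tool(increments=[[[0, -0.014, -0.006, 0.033, 0], [-0.3, -0.014, -0.006, 0.033, 0], [-0.5, -0.014, -0.006, 0.033, 0], [-0.5, -0.014, -0.006, 0.033, 0], [-0.5, -0.014, -0.006, 0.033, 0]]], squeeze=12)

```text
time_s: 22.8
tcp_pos: [0.5333, -0.3556, 0.0159]
eef_rot: [180.0, 0.0, -10.6]
contact_force: [-0.5, 1.1, 2.4]
gripper_width: 0.0377
gripper_force: 12.0
```

Emit:
drive_tool(increments=[[[-0.5, 0, 0, 0, 0], [-0.5, 0, 0, 0, 0]]])

```text
time_s: 23.05
tcp_pos: [0.5333, -0.3556, 0.0159]
eef_rot: [180.0, -0.0, -10.5]
contact_force: [-2.1, 1.5, 4.4]
gripper_width: 0.0373
gripper_force: 12.0
```

Run:
```python
from h import *
st();print(units((.5105,.0575,.19)))
```

```text
23.05 q [-16.3  29.5 -17.6   0.  -42.9  95.7] tcp [ 0.5333 -0.3556  0.0159] rpy [180.    -0.   -10.55] F [-2.1  1.5  4.4] t6 [ 4.908e+00  7.142e-01 -4.300e-03] M [0.447 0.583 0.041] w 0.0373 gf 12.0
[-0.817 -3.35  -1.451]
```

Emit:
drive_tool(increments=[[[-0.5, 0, 0, -0.15, 0], [-0.5, 0, 0, -0.4, 0], [-0.5, 0, 0, -0.7, 0], [-0.5, 0, 0, -1, 0]]])

```text
time_s: 23.55
tcp_pos: [0.5334, -0.3557, 0.1379]
eef_rot: [180.0, -0.1, -10.5]
contact_force: [0.6, 0.3, -0.6]
gripper_width: 0.0377
gripper_force: 12.0
```

Emit:
drive_tool(increments=[[[-0.5, 0, 0, -0.3, 0], [-0.5, 0, 0, -0.6, 0], [-0.5, 0, 0, -0.95, 0], [-0.5, -0.1, -0.4, -0.95, 0], [-0.5, -0.2, -0.8, -0.95, 0]]])

```text
time_s: 24.18
tcp_pos: [0.5272, -0.2562, 0.2512]
eef_rot: [-180.0, -0.1, -10.6]
contact_force: [1.6, 0.4, -0.8]
gripper_width: 0.0374
gripper_force: 12.0
```

Emit:
drive_tool(increments=[[[-0.5, -0.07, -0.3, 0, 0], [-0.5, -0.14, -0.6, 0, 0], [-0.5, -0.23, -0.95, 0, 0]]])

```text
time_s: 24.55
tcp_pos: [0.5209, -0.1387, 0.2509]
eef_rot: [-180.0, -0.1, -10.6]
contact_force: [0.9, 0.2, -0.3]
gripper_width: 0.0377
gripper_force: 12.0
```

Emit:
drive_tool(increments=[[[-0.5, -0.07, -0.3, 0, 0], [-0.5, -0.14, -0.6, 0, 0], [-0.5, -0.2, -0.85, 0, 0]]])

```text
time_s: 24.92
tcp_pos: [0.516, -0.0337, 0.251]
eef_rot: [-180.0, -0.1, -10.5]
contact_force: [0.1, -0.5, -0.3]
gripper_width: 0.0376
gripper_force: 12.0
```

Emit:
drive_tool(increments=[[[-0.5, -0.07, -0.3, 0, 0], [-0.5, -0.14, -0.55, 0, 0], [-0.5, -0.18, -0.74, 0, 0], [-0.5, -0.18, -0.74, 0, 0], [-0.5, -0.18, -0.74, 0, 0]]])

```text
time_s: 25.55
tcp_pos: [0.5111, 0.056, 0.2503]
eef_rot: [-180.0, -0.0, -10.5]
contact_force: [0.5, -0.4, 0.3]
gripper_width: 0.0373
gripper_force: 12.0
```

Run:
```python
from h import *
st();print(units((.5105,.0575,.2)))
cs=cam("scene");im=capture("scene");np.save("s5.npy",im)
u,v=proj(cs,(.5105,.0575,.2)).astype(int);print(u,v,proj(cs,(.5105,.0575,.172)))
wim=capture("wrist");c=cam("wrist");np.save("w5.npy",wim)
A=cv2.resize(im[v-30:v+50,u-40:u+40],(400,400),interpolation=2);print("box",u-40,v-30)
w=proj(c,(.5105,.0575,.172)).astype(int);print(w);B=cv2.resize(wim[w[1]-60:w[1]+60,w[0]-60:w[0]+60],(400,400),interpolation=2)
save("i.png",np.hstack([A,B]))
```

```text
25.55 q [ 28.2   4.8 -18.2   0.  -67.   51.3] tcp [0.5111 0.056  0.2503] rpy [-1.7998e+02 -4.0000e-02 -1.0530e+01] F [ 0.5 -0.4  0.3] t6 [ 6.8518  0.0945 -0.0181] M [-0.059 -0.024 -0.009] w 0.0373 gf 12.0
[-0.007 -0.011  0.419]
256 161 [256.50491875 168.33982182]
box 216 131
[253 201]
```

View pics/i.png

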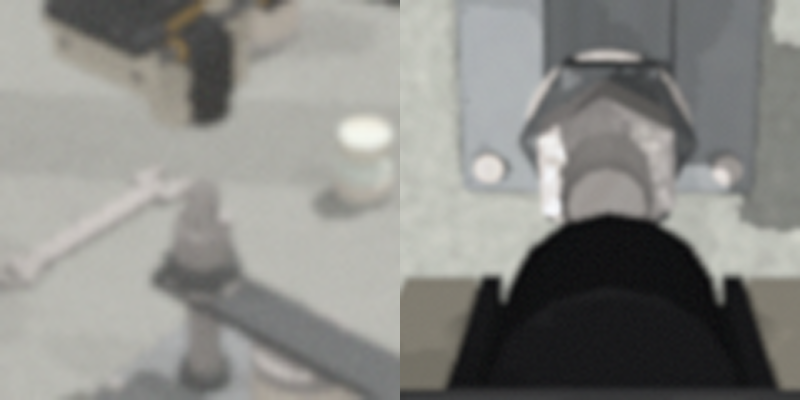

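The scene crop shows the cap held above the rod, with the rod tip at crop (205,190). In the wrist crop the cap (column 609) and the rod (column 610) are laterally aligned, so I lower it.

Emit:
drive_tool(increments=[[[-0.5, -0.004, -0.004, 0.2, 0], [-0.5, -0.004, -0.004, 0.4, 0], [-0.5, -0.004, -0.004, 0.5, 0], [-0.5, -0.004, -0.004, 0.57, 0], [-0.5, -0.004, -0.004, 0.57, 0]]])

```text
time_s: 26.28
tcp_pos: [0.5108, 0.0566, 0.1812]
eef_rot: [180.0, 0.0, -10.6]
contact_force: [0.2, -0.4, -0.2]
gripper_width: 0.0374
gripper_force: 12.0
```

Run:
```python
from h import *
st();avg(2);print(units((.5105,.0575,.165)))
```

```text
26.27 q [ 28.2   8.  -24.    0.  -57.9  51.2] tcp [0.5108 0.0566 0.1812] rpy [ 1.7998e+02  2.0000e-02 -1.0570e+01] F [ 0.2 -0.4 -0.2] t6 [6.198e+00 2.384e-01 1.600e-03] M [ 0.    -0.05  -0.003] w 0.0374 gf 12.0
t 26.38 t6,M,F,yaw [ 1.0000e-03 -2.3000e-02 -3.6000e-02  1.8000e-02 -5.6000e-02  1.3000e-01
  1.6000e-01 -1.0549e+01] sd t6,Mz [0.    0.014] w 0.0375 z 0.1819
[-0.007 -0.004  0.141]
```

Emit:
drive_tool(increments=[[[-0.5, -0.003, -0.002, 0.05, 0], [-0.5, -0.003, -0.002, 0.09, 0], [-0.5, -0.003, -0.002, 0.13, 0], [-0.5, -0.003, -0.002, 0.13, 0]]])

```text
time_s: 26.88
tcp_pos: [0.5102, 0.057, 0.1652]
eef_rot: [180.0, 0.0, -10.6]
contact_force: [0.1, -0.3, -0.2]
gripper_width: 0.0377
gripper_force: 12.0
```

Run:
```python
from h import *
st();avg(2)
```

```text
26.88 q [ 28.3   8.9 -25.3  -0.  -55.8  51.1] tcp [0.5102 0.057  0.1652] rpy [ 1.7997e+02  4.0000e-02 -1.0550e+01] F [ 0.1 -0.3 -0.2] t6 [6.1093e+00 1.7970e-01 2.0000e-04] M [-0.06  -0.034  0.007] w 0.0377 gf 12.0
t 26.98 t6,M,F,yaw [ -0.     -0.036  -0.012   0.024   0.348   0.551   0.013 -10.546] sd t6,Mz [0.    0.038] w 0.0375 z 0.1657
```

No contact yet, so about 1–2 mm remains. I go down 1.5 mm more, then release and rise.

Emit:
drive_tool(increments=[[[-0.5, 0, 0, 0.006, 0], [-0.5, 0, 0, 0.012, 0], [-0.5, 0, 0, 0.012, 0]]])

```text
time_s: 27.35
tcp_pos: [0.5104, 0.0571, 0.1642]
eef_rot: [-180.0, -0.0, -10.6]
contact_force: [-0.3, -0.1, 0.5]
gripper_width: 0.0373
gripper_force: 12.0
```

Emit:
drive_tool(increments=[[[-0.1, 0, 0, 0, 0], [0.1, 0, 0, 0, 0], [0.3, 0, 0, 0, 0], [0.6, 0, 0, 0, 0], [0.6, 0, 0, 0, 0]]])

```text
time_s: 27.98
tcp_pos: [0.5104, 0.0571, 0.1642]
eef_rot: [-180.0, -0.0, -10.6]
contact_force: [0.3, 0.9, -0.1]
gripper_width: 0.0687
gripper_force: 0.0
```

Emit:
drive_tool(increments=[[[0.8, 0, 0, -0.1, 0], [1, 0, 0, -0.3, 0], [1, 0, 0, -0.6, 0], [1, 0, 0, -0.95, 0], [1, 0, 0, -0.95, 0]]])

```text
time_s: 28.6
tcp_pos: [0.5123, 0.0576, 0.2828]
eef_rot: [-179.8, -0.4, -10.5]
contact_force: [-0.5, 0.6, -1.1]
gripper_width: 0.0875
gripper_force: 0.0
```

Run:
```python
from h import *
st()
cs=cam("scene");im=capture("scene");u,v=proj(cs,(.5105,.0575,.165)).astype(int)
A=cv2.resize(im[v-35:v+45,u-40:u+40],(400,400),interpolation=2)
c=cam("wrist");wim=capture("wrist");w=proj(c,(.5105,.0575,.172)).astype(int);print(w)
B=cv2.resize(wim[max(0,w[1]-60):w[1]+60,w[0]-60:w[0]+60],(400,400),interpolation=2)
for z in(.182,.165):print(z,proj(c,(.510,.057,z)),proj(cs,(.510,.057,z)))
m=(wim[:220].max(2)<60).astype(np.uint8);n,l,s,ce=cv2.connectedComponentsWithStats(m)
for i in range(1,n):
    if s[i,4]>300 and s[i,4]<6000:print(s[i],ce[i],onz(c,ce[i],.178))
save("j.png",np.hstack([A,B]))
```

```text
28.6 q [ 28.3   3.5 -15.3   0.1 -70.7  51.1] tcp [0.5123 0.0576 0.2828] rpy [-179.79   -0.37  -10.53] F [-0.5  0.6 -1.1] t6 [ 7.363e+00 -4.578e-01 -8.000e-04] M [0.015 0.01  0.001] w 0.0875 gf 0.0
[255 191]
0.182 [256.56523673 194.80859297] [256.24354586 165.87040828]
0.165 [256.58564528 189.3246549 ] [256.32522227 170.12186096]
[ 237  166   41   47 1556] [257.20758355 188.9125964 ] [0.51399896 0.05568516 0.178     ]
```

View pics/j.png

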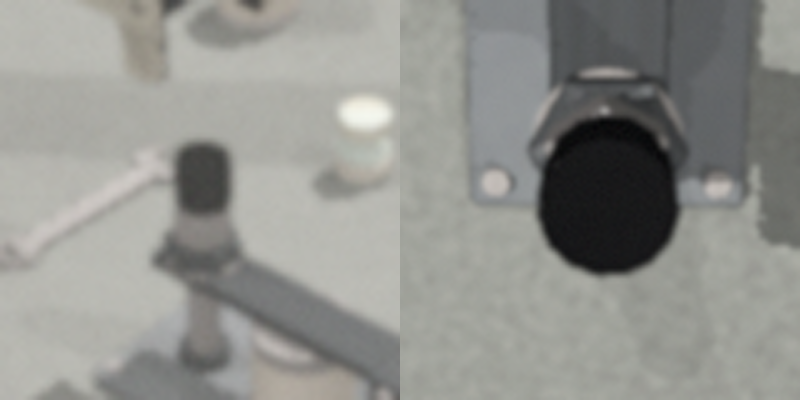

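The cap stands upright on the rod (scene crop (203,175), wrist crop (608,195)). The gripper is open and clear above it, so I hand in.

```bash
python3 -c "
from plant import job
print(job.close_job())"
```

```text
the job is handed in; nothing more can be done
None
```

The lock nut is tight against the clamp nut and the black cap stands upright on the rod end, handed in at about 29 s. Torque peaked near 0.31 N m (single readings up to 0.37), at the overtightening and drag limit. I backed off to about 0.23; I judged the clamp nut undragged by eye only.

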